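Point out the spent cell and hold the return flap open

TASK

Show me which battery goes out: point down at the yellow AA cell in the bamboo tray with the fingertips a couple of centimetres above it, and keep pointing for two seconds without touching the cells or the tray. Then, with the fingertips, gently push the clear flap in the top of the white battery return box about halfway down or further, and finish while holding it open there so that I can drop the cell in. Pick nothing up, and leave the bulbs, cup and remote where they are.

Things in the scene. Friction and masses are not known exactly. Their poses are not given: they have to be found in the camera images.
- yellow_cell: the spent cell: loose yellow AA cell, 14.5 mm diameter, 50.5 mm long, lying level in one of the four cradles of the tray (which one varies). Origin: its centre, 11 mm above the shelf; x along the cell towards its nub, z up. Its top is 18.5 mm above the shelf
- blue_cell1: loose blue AA cell with a black end, same size and axes as yellow_cell, lying in another cradle of the tray; bystander. Origin: its centre
- blue_cell2: loose blue AA cell with a black end, same size and axes as yellow_cell, lying in another cradle of the tray; bystander. Origin: its centre
- blue_cell3: loose blue AA cell with a black end, same size and axes as yellow_cell, lying in another cradle of the tray; bystander. Origin: its centre
- tray: loose bamboo tray, 76 (x) by 134 (y) mm, rim 12 mm high, with four cradles 30 mm apart along its y; each cell lies along the tray's x and stands 6.5 mm proud of the rim. It stands to the left or right of the remote. Origin: centre of its underside, z up
- return_box: white battery return box, fixed; 140 (x) by 160 (y) by 120 mm high, green band on its front (-x), grey rim on top, grey back plate 135 mm high at its far side. It stands on the other side of the remote from the tray, front roughly to the robot. Its top opening, x -40 to +45, y -72 to +72 mm, is shut by the flap; below, it is hollow to its floor 4 mm up. Origin: centre of its underside, z up
- flap (a joint): angle of the clear acrylic flap (82 by 140 by 4 mm, green strip on its free front edge), rad: 0 shut and flush with the top, grows as it is pushed down, stop at 1.0. Hinge along the box's y at box x +45 mm, 120 mm up; the front edge swings down. A spring shuts it: 45 mm from the hinge under 1 N starts it and 2 to 3 N hold 0.6, a fingertip there sinking about 28 mm
- flap_press (a point): point on the flap's upper face, midway along it in y and 45 mm from the hinge, which moves with the flap; shut, it lies over the box's origin, 120 mm above the shelf. Its axes are the box's when shut
- bulb1: pear-shaped white LED bulb, 60 mm across at the widest (78 mm up), 110 mm tall, standing on its 26 mm metal screw cap, dome up; loose, bystander. Origin: centre of its underside, z up
- bulb2: pear-shaped white LED bulb, 60 mm across at the widest (78 mm up), 110 mm tall, standing on its 26 mm metal screw cap, dome up; loose, bystander. Origin: centre of its underside, z up
- cup: open stainless steel cup, 76 mm across the rim, 85 mm tall, standing; loose, bystander. Origin: centre of its underside, z up
- remote: red plastic remote control with black buttons, 150 (x) by 42 (y) by 18 mm, lying flat between tray and box; loose, bystander. Origin: centre of its underside, z up

How it is judged (in metres and radians):
On the way, in this order (a step that is already met when the one before it is completed fails the run):
1. the tool points down (within 45 degrees) at the yellow cell for 1.5 s: TCP within 13 mm of its axis, 26 mm of its middle, 40 to 90 mm above the shelf (y of the grasp point in the frame of yellow_cell between -0.013 and 0.013 m and x of the grasp point in the frame of yellow_cell between -0.026 and 0.026 m and height (world z) of the grasp point between 0.04 and 0.09 m and angle between the grasp point's own z axis and vertical above 2.35 rad), for 1.5 s.
2. then the fingers push the flap open past 0.4 rad for 0.5 s (value of joint flap above 0.4 rad and contact force between the fingers and return_box above 0.4 N), for 0.5 s.
At the end, for the whole second after the job is handed in: the fingers still press on the flap (over 0.4 N) and hold it still at more than 0.4 rad; tray, cells, bulbs, cup and remote are all within 10 mm of where they started (all of step 2 and velocity of joint flap between -0.1 and 0.1 rad/s and distance of each of bulb1, bulb2, cup, remote, yellow_cell, blue_cell1, blue_cell2, blue_cell3, tray from where it was at the start of the episode below 0.01 m); the arm keeps its last pose, push and grip.
It fails at once if the robot touches the tray or a cell (over 0.3 N) (contact force between any of the arm, the fingers and yellow_cell above 0.3 N or contact force between any of the arm, the fingers and blue_cell1 above 0.3 N or contact force between any of the arm, the fingers and blue_cell2 above 0.3 N or contact force between any of the arm, the fingers and blue_cell3 above 0.3 N or contact force between any of the arm, the fingers and tray above 0.3 N).
It fails at once if a cell, the tray or a bystander is moved, lifted or knocked over (over 10 mm or 0.3 rad) (distance of any of bulb1, bulb2, cup, remote, yellow_cell, blue_cell1, blue_cell2, blue_cell3, tray from where it was at the start of the episode above 0.01 m or angle between any of bulb1, bulb2, cup, remote's own z axis and vertical above 0.3 rad).
It fails at once if the return box or its flap is pressed harder than 25 N (contact force between any of the arm, the fingers and return_box above 25 N).
It also fails if it takes over 48 s, if anything falls off the work surface, if the arm or the gripper's body presses on something with over 40 N, if the wrist force passes 120 N, or if a joint passes its speed limit or range.

ROBOT

A 6-joint arm with a two-finger parallel gripper is mounted at the origin on the work surface. World frame = base frame: x ahead of the robot, y to its left, z up, the work surface at z = 0. Lengths are in mm, angles in degrees, forces in N, time in s.
With the tool pointing down it reaches from about 300 to 850 mm from the base axis. Payload 4.2 kg.
Tool frame: the origin (TCP) lies between the finger pads, 19 mm behind the fingertips; this is the grasp point; z points along the fingers, y is the line along which they close (so a half turn about z gives the same grasp; the last joint's range is limited). The gripper opens to 91 mm and grips with 3 to 60 N. Pads are 32 mm wide; open, the fingers measure 118 mm over their backs; the gripper's body (76 mm by 178 mm) begins 60 mm behind the grasp point.
Start: joints at [-74.656, 18.312, 89.639, -0, 72.044, -1.146], TCP at [163.212, -551.365, 232.776] pointing down, gripper open.
Joint ranges: [-177.97, 177.97], [-48.28, 115.42], [12.27, 149.76], [-77.06, 257.06], [2.81, 150.46], [-146.56, 146.56]. Speed limits (degrees/s): [147.25, 147.25, 180, 180, 180, 180].

INTERFACE

Orientations are given as [roll, pitch, yaw] about the fixed x, y, z axes, in that order (R = Rz(yaw) Ry(pitch) Rx(roll)).
In Python, from workcell import telemetry, eyes, ticket gives the robot as it stands. The module is installed in compiled form; this text tells all that it offers.
- The arm moves only by the shell command python3 -m crank 'ROWS' [OPENING] [FORCE]. ROWS is JSON, a list of rows, each an object of numbers: "dx", "dy", "dz": the shift along the world's x, y, z normalised to -1 to 1, where 1 is 80 cm; "yaw": the turn about the world's z normalised to -1 to 1, where 1 is 5 degrees. A call has 1 to 10 rows; each row shifts and turns the commanded pose from where the row before left it; what a row does not reach is not made up. A row lasts 1/8 s, in which the tool goes at most 62.5 mm and 10.7 degrees, less where a joint would pass 70% of its speed; a pose out of reach is approached as far as the arm can. A call with a number of a shift or a turn outside -1 to 1 is refused whole. A call with a gripper value outside its range is refused whole. OPENING is the opening, from 0 (shut) to 1 (fully open), set as the call begins (- or left out, the last holds). The fingers move at their own pace and stop on an object; FORCE is the grip in N (left out, the last holds). Time passes only in rows, so rows that do not move let the fingers close. It gives the time, the measured TCP pose, the force, the opening and the grip force at its end, in the units of the state.
- telemetry.state(): the state, without advancing time (a new reading comes with each control period).
- eyes.grab_frame(name): name is "side" or "top" or "wrist"; returns the picture (480x640x3 uint8, red, green, blue); there is no depth.
- eyes.calibration(name): a dict with "camera_matrix" (3x3 intrinsics, pixels), "k1" (the pictures are not rectified: a ray, as slopes to the right and down, at radius r is drawn at 1 + k1 r^2 times it, then the intrinsics apply), "world_from_camera" (4x4, takes a point from camera to world coordinates). Camera axes: x right, y down, z forward; pixel columns grow to the right and rows downward; lengths in mm; the calibration is good to about 2 mm. A picture is of the moment at which its call begins: read the wrist's pose just before it. calibration takes no time and is no camera call; for the wrist camera it gives the pose at the moment of the call.
- ticket.job_done(): hands the job in; it is judged then, once.
The state is a dict: "time_s": time; "qpos": joint angles; "qvel": joint speeds; "effort": joint torques, N m; "ee_pos": TCP position; "ee_rot": TCP orientation; "force": force on the tool from outside, world axes, zero at the start; "torque": the same for the moment, N m; "gripper_width": finger opening in mm; "gripper_force": force on a finger pad.
Only numpy, scipy, OpenCV 4.12 (cv2) and the standard library are available. Lean on these libraries where they do the work, as an engineer would, in place of code of your own. Each camera call takes 0.05 s, during which the arm holds its last target. There are 200 camera calls.

## Working session

There is one attempt and no reset: what is moved stays moved. The work goes in short steps, Python scripts to look and compute and a shell command to move; the robot and the scene stay as the last step left them, time stands still between calls to the robot, and variables do not carry over. Pictures are saved under pics/ and viewed, at most 10 in all, crops included, and the job is handed in when it is done.

```bash
mkdir -p pics; cat > h.py <<'E'
import numpy as np, cv2
from workcell import telemetry, eyes, ticket
def ray(c,u,v):
    K=np.array(c["camera_matrix"],float);T=np.array(c["world_from_camera"],float)
    d=np.array([(u-K[0,2])/K[0,0],(v-K[1,2])/K[1,1]]);s=d.copy()
    for _ in range(20): s=d/(1+c["k1"]*(s@s))
    return T[:3,3],T[:3,:3]@np.array([s[0],s[1],1])
def on(c,u,v,z):
    o,r=ray(c,u,v); return o+r*(z-o[2])/r[2]
E
python3 - <<'E'
from h import *
for n in ("top","side"):
    im=eyes.grab_frame(n); cv2.imwrite(f"pics/{n}0.png",im[:,:,::-1])
    c=eyes.calibration(n); print(n,np.round(c["world_from_camera"],2).tolist(),np.round(c["camera_matrix"],1).tolist(),c["k1"])
print(telemetry.state())
E
```

```text
top [[0.03, -0.99, 0.14, 473.4], [-1.0, -0.03, -0.0, 5.79], [0.01, -0.14, -0.99, 1184.24], [0.0, 0.0, 0.0, 1.0]] [[539.0, 0.0, 302.7], [0.0, 539.0, 234.6], [0.0, 0.0, 1.0]] -0.10330676158166488
side [[0.94, -0.21, 0.28, 395.58], [-0.35, -0.56, 0.75, -618.72], [0.0, -0.8, -0.6, 586.45], [0.0, 0.0, 0.0, 1.0]] [[440.0, 0.0, 319.6], [0.0, 440.0, 237.4], [0.0, 0.0, 1.0]] -0.04601057864061518
{'time_s': 0.1, 'qpos': array([-7.46569091e+01,  1.83513786e+01,  8.96988351e+01,  6.24857063e-04,
        7.20435476e+01, -1.14737205e+00]), 'qvel': array([-0.00832222, -0.08681784, -0.2128624 , -0.00531188, -0.04812543,
        0.01221361]), 'effort': array([ 1.26347521e-03, -4.13330734e+01, -2.32510400e+01,  7.29765440e-02,
        4.22759447e-02, -6.70433701e-05]), 'ee_pos': array([ 163.09852075, -550.95643114,  231.97416901]), 'ee_rot': array([-1.79906269e+02, -2.47146783e-03,  1.64902678e+01]), 'force': array([ 0.13363499, -0.14505775, -0.51099192]), 'torque': array([-0.0094374 ,  0.00585149,  0.02160905]), 'gripper_force': 0.0, 'gripper_width': 91.01374790318016}
```

View pics/top0.png

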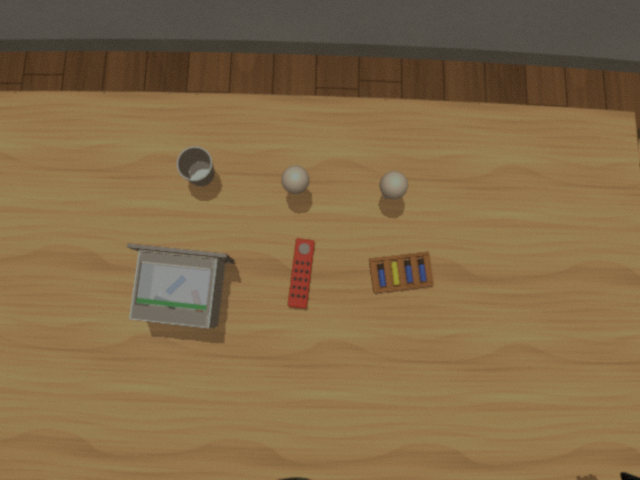

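View pics/side0.png

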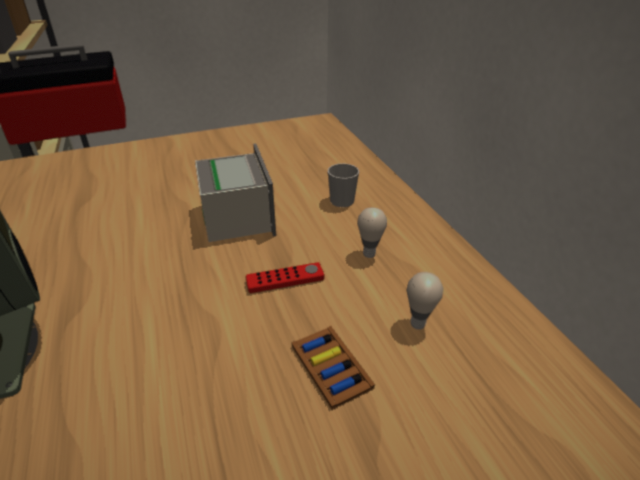

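The top picture shows the yellow cell at about (395,272), second cradle from the remote. The box is on the left, with its flap's green strip at about (170,303), the remote at (302,273) and the bulbs at (295,180) and (394,185). The side view agrees. Next I measure the cell and the strip.

```bash
python3 - <<'E'
from h import *
for n in ("top","side"):
    im=cv2.imread(f"pics/{n}0.png"); hsv=cv2.cvtColor(im,cv2.COLOR_BGR2HSV); c=eyes.calibration(n)
    for nm,lo,hi,z in (("yellow",(25,150,110),(34,255,255),14),("green",(45,100,50),(80,255,255),120),("red",(0,190,80),(5,255,255),18)):
        m=cv2.inRange(hsv,lo,hi); k,l,st,ce=cv2.connectedComponentsWithStats(m)
        for i in np.argsort(-st[1:,4])[:2]+1:
            p=np.argwhere(l==i)[:,::-1].astype(np.float32)
            b=cv2.minAreaRect(p); q=cv2.boxPoints(b)
            e=[(q[0]+q[1])/2,(q[2]+q[3])/2] if np.hypot(*(q[0]-q[1]))<np.hypot(*(q[1]-q[2])) else [(q[1]+q[2])/2,(q[3]+q[0])/2]
            P=[on(c,*x,z)[:2] for x in e]; d=P[1]-P[0]
            print(n,nm,st[i,4],ce[i].round(1),on(c,*b[0],z)[:2].round(1),np.round(P,1).tolist(),"len",np.hypot(*d).round(1),"ang",np.degrees(np.arctan2(d[1],d[0])).round(1))
c=eyes.calibration("top")
for u,v,z in ((295,180,80),(394,185,80),(196,163,85),(132,319,120),(211,327,120),(129,246,135),(227,258,135)): print((u,v),on(c,u,v,z).round(0))
E
```

```text
top yellow 101 [395.  273.3] [ 564.3 -203.9] [[588.3, -200.7], [540.5, -207.0]] len 48.1 ang -172.5
top green 177 [170.8 303.6] [482.7 257. ] [[487.7, 324.6], [477.7, 190.0]] len 134.9 ang -94.2
top red 2 [309.  273.5] [558.  -16.1] [[557.0, -16.1], [559.1, -16.1]] len 2.2 ang 1.5
top red 2 [300.  305.5] [488.6   1.4] [[487.5, 1.4], [489.7, 1.4]] len 2.1 ang 1.7
side yellow 146 [325.7 353.8] [ 565.  -200.8] [[589.9, -197.5], [540.7, -204.1]] len 49.7 ang -172.3
side green 107 [215.  175.1] [481.3 255.7] [[486.1, 328.0], [476.9, 191.0]] len 137.3 ang -93.8
side red 954 [281.3 276.7] [556.9  -1.7] [[632.5, -9.0], [483.8, 5.3]] len 149.4 ang 174.5
side red 380 [62.4 87.6] [  24.8 1396. ] [[246.3, 1488.4], [-172.7, 1319.3]] len 451.8 ang -158.0
(295, 180) [749.  20.  80.]
(394, 185) [ 745. -189.   80.]
(196, 163) [779. 230.  85.]
(132, 319) [450. 332. 120.]
(211, 327) [440. 175. 120.]
(129, 246) [593. 343. 135.]
(227, 258) [575. 147. 135.]
```

Results:
- **Cell:** (564.6, -202.5), axis at 7.5°.
- **Box:** yaw about -4°, press point about (514, 253).

I approach the cell with the gripper shut, staying high.

```bash
python3 -m crank '[{"dx":0.05,"dy":0.0436,"yaw":-0.41},{"dx":0.05,"dy":0.0436,"yaw":-0.41},{"dx":0.05,"dy":0.0436,"yaw":-0.41},{"dx":0.05,"dy":0.0436,"yaw":-0.41},{"dx":0.05,"dy":0.0436,"yaw":-0.41},{"dx":0.05,"dy":0.0436,"yaw":-0.41},{"dx":0.05,"dy":0.0436,"yaw":-0.41},{"dx":0.05,"dy":0.0436,"yaw":-0.41},{"dx":0.05,"dy":0.0436,"yaw":-0.41},{"dx":0.05,"dy":0.0436,"yaw":-0.41}]' 0 10
python3 -m crank '[{"dz":-0.03},{"dz":-0.03},{"dz":-0.03},{"dz":-0.02},{}]'
python3 - <<'E'
from h import *
for n in ("wrist",):
    im=eyes.grab_frame(n); cv2.imwrite(f"pics/{n}1.png",im[:,:,::-1])
E
```

```text
validation failed for argument at $[0]...
validation failed for argument at $[0]...
```

View pics/wrist1.png

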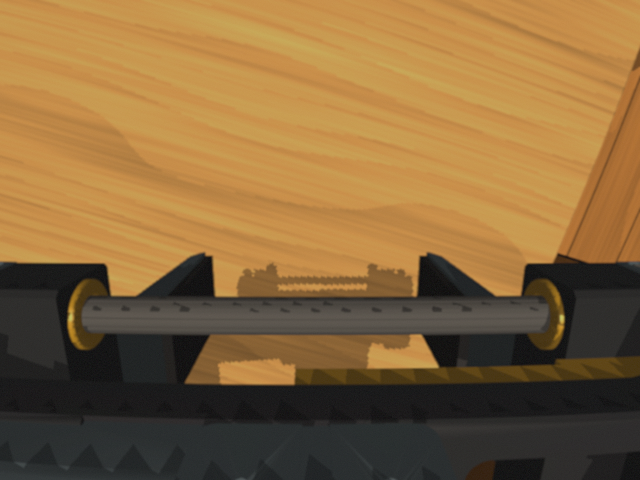

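Both calls were refused, so the wrist view shows only bare table from the start pose, with the open fingers at about (200,300) and (430,300). Each row probably needs all four keys, so I'll try one small row first.

```bash
python3 -m crank '[{"dx":0.02,"dy":0.02,"dz":0,"yaw":-0.4}]' 0 10
```

```text
time_s: 0.28
ee_pos: [178.7, -535.7, 232.2]
ee_rot: [-180.0, 0.0, 14.3]
force: [-0.5, 0.5, -0.1]
gripper_width: 83.7
gripper_force: 0.0
```

```bash
python3 -m crank '[{"dx":0.048,"dy":0.0416,"dz":0,"yaw":-0.37},{"dx":0.048,"dy":0.0416,"dz":0,"yaw":-0.37},{"dx":0.048,"dy":0.0416,"dz":0,"yaw":-0.37},{"dx":0.048,"dy":0.0416,"dz":0,"yaw":-0.37},{"dx":0.048,"dy":0.0416,"dz":0,"yaw":-0.37},{"dx":0.048,"dy":0.0416,"dz":0,"yaw":-0.37},{"dx":0.048,"dy":0.0416,"dz":0,"yaw":-0.37},{"dx":0.048,"dy":0.0416,"dz":0,"yaw":-0.37},{"dx":0.048,"dy":0.0416,"dz":0,"yaw":-0.37},{"dx":0.048,"dy":0.0416,"dz":0,"yaw":-0.37}]'
python3 -m crank '[{"dx":0,"dy":0,"dz":-0.03,"yaw":0},{"dx":0,"dy":0,"dz":-0.03,"yaw":0},{"dx":0,"dy":0,"dz":-0.03,"yaw":0},{"dx":0,"dy":0,"dz":-0.02,"yaw":0},{"dx":0,"dy":0,"dz":0,"yaw":0}]'
python3 - <<'E'
from h import *
im=eyes.grab_frame("wrist"); cv2.imwrite("pics/wrist2.png",im[:,:,::-1])
E
```

```text
time_s: 1.52
ee_pos: [564.2, -201.3, 232.5]
ee_rot: [180.0, 0.0, -4.1]
force: [0.2, -1.3, 0.4]
gripper_width: 0.3
gripper_force: 0.0
time_s: 2.15
ee_pos: [562.5, -202.3, 143.5]
ee_rot: [-180.0, 0.2, -4.0]
force: [-0.7, 0.5, -0.1]
gripper_width: 0.6
gripper_force: 0.0
```

View pics/wrist2.png

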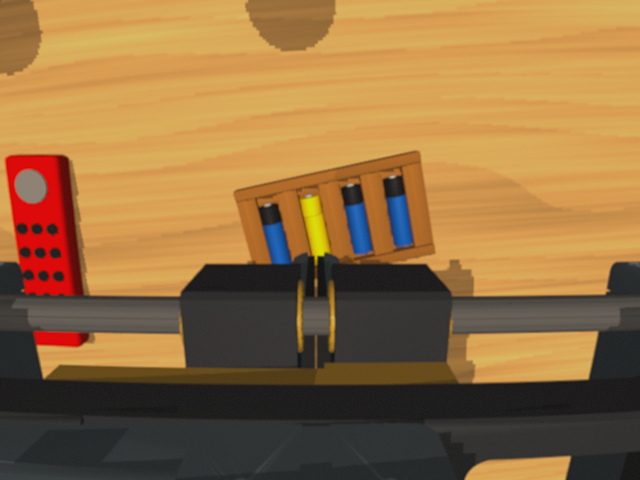

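The wrist view shows the yellow cell at about (315,225), partly hidden behind the shut fingertips at (316,260). I check its nub end and axis by ray.

```bash
python3 - <<'E'
from h import *
c=eyes.calibration("wrist")
for p in ((309,194),(311,202),(320,256)): print(on(c,*p,14).round(1))
E
python3 -m crank '[{"dx":0.001,"dy":0,"dz":-0.025,"yaw":0},{"dx":0.001,"dy":0,"dz":-0.025,"yaw":0},{"dx":0,"dy":0,"dz":-0.025,"yaw":0},{"dx":0,"dy":0,"dz":-0.025,"yaw":0},{"dx":0,"dy":0,"dz":0,"yaw":0}]'
```

```text
[ 591.6 -201.3   14. ]
[ 585.8 -202.3   14. ]
[ 545.8 -205.9   14. ]
time_s: 2.82
ee_pos: [564.6, -202.6, 64.6]
ee_rot: [-180.0, 0.1, -4.0]
force: [-1.2, -0.4, -0.4]
gripper_width: 0.6
gripper_force: 0.0
```

```bash
Z='unused'; python3 -m crank '[{"dx":0,"dy":-0.001,"dz":-0.005,"yaw":0},{"dx":0,"dy":0,"dz":0,"yaw":0},{"dx":0,"dy":0,"dz":0,"yaw":0},{"dx":0,"dy":0,"dz":0,"yaw":0},{"dx":0,"dy":0,"dz":0,"yaw":0},{"dx":0,"dy":0,"dz":0,"yaw":0},{"dx":0,"dy":0,"dz":0,"yaw":0},{"dx":0,"dy":0,"dz":0,"yaw":0},{"dx":0,"dy":0,"dz":0,"yaw":0},{"dx":0,"dy":0,"dz":0,"yaw":0}]'
python3 -m crank '[{"dx":0,"dy":0,"dz":0,"yaw":0},{"dx":0,"dy":0,"dz":0,"yaw":0},{"dx":0,"dy":0,"dz":0,"yaw":0},{"dx":0,"dy":0,"dz":0,"yaw":0},{"dx":0,"dy":0,"dz":0,"yaw":0},{"dx":0,"dy":0,"dz":0,"yaw":0},{"dx":0,"dy":0,"dz":0,"yaw":0},{"dx":0,"dy":0,"dz":0,"yaw":0},{"dx":0,"dy":0,"dz":0,"yaw":0},{"dx":0,"dy":0,"dz":0,"yaw":0}]'
python3 -m crank '[{"dx":0,"dy":0,"dz":0.03,"yaw":0},{"dx":0,"dy":0,"dz":0.05,"yaw":0},{"dx":0,"dy":0,"dz":0.05,"yaw":0},{"dx":0,"dy":0,"dz":0.05,"yaw":0},{"dx":0,"dy":0,"dz":0.03,"yaw":0},{"dx":0,"dy":0,"dz":0,"yaw":0}]'
```

```text
time_s: 4.08
ee_pos: [564.8, -203.4, 60.8]
ee_rot: [180.0, 0.0, -4.0]
force: [-0.4, 0.0, -0.5]
gripper_width: 0.6
gripper_force: 0.0
time_s: 5.32
ee_pos: [564.8, -203.4, 60.8]
ee_rot: [180.0, -0.0, -4.0]
force: [1.4, -0.4, 0.4]
gripper_width: 0.6
gripper_force: 0.0
time_s: 6.08
ee_pos: [565.7, -203.7, 230.8]
ee_rot: [179.9, -0.3, -4.0]
force: [-0.8, -0.3, -0.8]
gripper_width: 0.6
gripper_force: 0.0
```

```bash
python3 -m crank '[{"dx":-0.008,"dy":0.057,"dz":0,"yaw":0},{"dx":-0.008,"dy":0.057,"dz":0,"yaw":0},{"dx":-0.008,"dy":0.057,"dz":0,"yaw":0},{"dx":-0.008,"dy":0.057,"dz":0,"yaw":0},{"dx":-0.008,"dy":0.057,"dz":0,"yaw":0},{"dx":-0.008,"dy":0.057,"dz":0,"yaw":0},{"dx":-0.008,"dy":0.057,"dz":0,"yaw":0},{"dx":-0.008,"dy":0.057,"dz":0,"yaw":0},{"dx":-0.008,"dy":0.057,"dz":0,"yaw":0},{"dx":-0.008,"dy":0.057,"dz":0,"yaw":0}]'
python3 -m crank '[{"dx":0,"dy":0,"dz":-0.04,"yaw":0},{"dx":0,"dy":0,"dz":-0.03,"yaw":0},{"dx":0,"dy":0,"dz":0,"yaw":0},{"dx":0,"dy":0,"dz":0,"yaw":0}]'
python3 - <<'E'
from h import *
im=eyes.grab_frame("wrist"); t=eyes.grab_frame("side"); a=np.hstack([cv2.resize(im,(400,300)),cv2.resize(t[60:300,120:440],(400,300))]); cv2.imwrite("pics/box3.png",a[:,:,::-1]); print(telemetry.state()["ee_pos"])
E
```

```text
time_s: 7.32
ee_pos: [499.7, 253.7, 226.9]
ee_rot: [179.9, 0.1, -4.0]
force: [0.9, -0.7, -0.4]
gripper_width: 0.2
gripper_force: 0.0
time_s: 7.82
ee_pos: [501.0, 252.6, 172.8]
ee_rot: [180.0, -0.0, -4.0]
force: [-0.6, 0.5, 0.1]
gripper_width: 0.4
gripper_force: 0.0
[501.43795776 252.71928962 173.68293631]
```

View pics/box3.png

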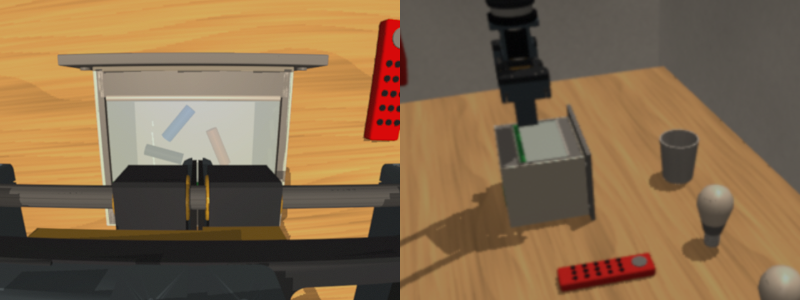

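The shut fingertips stand over the front half of the flap (wrist pane (197,165), hinge line at row 97). The side pane confirms they are above the flap, behind the green strip. I check the hinge line, then press down slowly.

```bash
python3 - <<'E'
from h import *
c=eyes.calibration("wrist")
for p in ((170,156),(446,156)): print(on(c,*p,120).round(1))
E
python3 -m crank '[{"dx":0,"dy":0,"dz":-0.02,"yaw":0},{"dx":0,"dy":0,"dz":-0.015,"yaw":0},{"dx":0,"dy":0,"dz":-0.006,"yaw":0},{"dx":0,"dy":0,"dz":-0.006,"yaw":0},{"dx":0,"dy":0,"dz":-0.006,"yaw":0},{"dx":0,"dy":0,"dz":0,"yaw":0}]'
```

```text
[564.2 320.9 120. ]
[554.3 181.8 120. ]
time_s: 8.68
ee_pos: [501.0, 252.7, 130.3]
ee_rot: [-180.0, -0.0, -4.0]
force: [0.6, 0.4, 0.7]
gripper_width: 0.3
gripper_force: 0.5
```

The hinge is at x = 559, as expected. I continue pushing.

```bash
python3 -m crank '[{"dx":0,"dy":0,"dz":-0.005,"yaw":0},{"dx":0,"dy":0,"dz":-0.005,"yaw":0},{"dx":0,"dy":0,"dz":-0.005,"yaw":0},{"dx":0,"dy":0,"dz":-0.005,"yaw":0},{"dx":0,"dy":0,"dz":-0.005,"yaw":0},{"dx":0,"dy":0,"dz":-0.005,"yaw":0},{"dx":0,"dy":0,"dz":0,"yaw":0},{"dx":0,"dy":0,"dz":0,"yaw":0},{"dx":0,"dy":0,"dz":0,"yaw":0},{"dx":0,"dy":0,"dz":0,"yaw":0}]'
python3 - <<'E'
from h import *
f=[]
for _ in range(6):
    t=eyes.grab_frame("side"); f.append(telemetry.state()["force"])
print(np.mean(f,0).round(2))
cv2.imwrite("pics/press4.png",cv2.resize(t[120:270,160:320],(640,600),interpolation=2)[:,:,::-1])
E
```

```text
time_s: 9.93
ee_pos: [500.3, 252.6, 106.2]
ee_rot: [180.0, 0.1, -4.0]
force: [-1.8, -0.1, 0.8]
gripper_width: 0.6
gripper_force: 1.1
[-1.99  0.9   0.8 ]
```

View pics/press4.png

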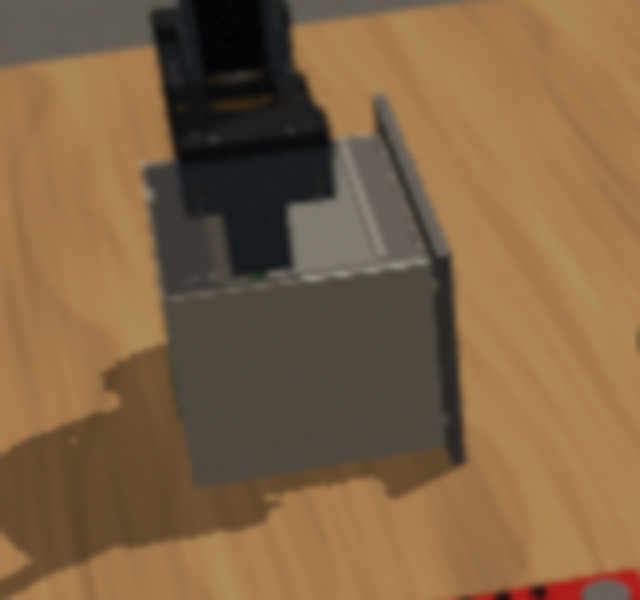

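The flap is clearly down: its green strip has dropped to the rim's edge at about (258,274), and the fingertips are inside the opening. I go a few mm further for margin, let it settle and check.

```bash
python3 -m crank '[{"dx":0,"dy":0,"dz":-0.003,"yaw":0},{"dx":0,"dy":0,"dz":-0.003,"yaw":0},{"dx":0,"dy":0,"dz":0,"yaw":0},{"dx":0,"dy":0,"dz":0,"yaw":0},{"dx":0,"dy":0,"dz":0,"yaw":0},{"dx":0,"dy":0,"dz":0,"yaw":0},{"dx":0,"dy":0,"dz":0,"yaw":0},{"dx":0,"dy":0,"dz":0,"yaw":0},{"dx":0,"dy":0,"dz":0,"yaw":0},{"dx":0,"dy":0,"dz":0,"yaw":0}]'
python3 - <<'E'
from h import *
f=[]
for _ in range(8): eyes.grab_frame("side"); s=telemetry.state(); f.append(np.r_[s["force"],s["ee_pos"]])
print(np.mean(f,0).round(2),np.std(f,0).round(2))
E
```

```text
time_s: 11.48
ee_pos: [500.8, 252.7, 101.6]
ee_rot: [180.0, -0.0, -4.0]
force: [-0.7, 1.1, 2.1]
gripper_width: -0.1
gripper_force: 1.2
[-5.0000e-01  7.9000e-01  2.7700e+00  5.0084e+02  2.5267e+02  1.0159e+02] [0.55 0.47 0.62 0.02 0.02 0.02]
```

About 2.8 N upward on the tool, and the pose is still, so the job can be handed in.

```bash
python3 -c "
from workcell import ticket; print(ticket.job_done())"
```

```text
the job is handed in; nothing more can be done
None
```

I pointed at the yellow cell for about 2.4 s with the fingertips about 2 cm above it, then handed the job in with the fingertips holding the return box flap open at an estimated 0.55 rad or more (about 3 N); no verdict was shown, and I took no final picture of the tray, bulbs, cup and remote.

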